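# Set the fader, then fit the D-bore knob and keep it pressed

### The arm

A 6-joint arm with a two-finger parallel gripper is mounted at the origin on a cart in front of the work surface, level with it; the furniture and walls round the work are solid. World frame = base frame: x ahead of the robot, y to its left, z up, the work surface at z = 0. Lengths are in mm, angles in rad, forces in N, time in s.
With the tool pointing down it reaches from about 350 to 975 mm from the base axis. Payload 7.1 kg.
Tool frame: the origin (TCP) lies at the very end of the fingers, on their centre line; the grasp point (between the pads) lies 19 mm behind it; x points along the fingers, y is the direction in which the jaws open and shut, and the axes are right-handed (so a half turn about x gives the same grasp; the last joint's range is limited). The gripper opens to 88 mm and grips with 3 to 60 N. Pads are 20 mm wide; open, the fingers measure 115 mm over their backs; the gripper's body (75 mm by 178 mm) begins 61 mm behind the grasp point.
Start: joints at [-1.139, 0.423, 1.63, -0, 1.089, -0.019], TCP at [272.318, -562.537, 222.675] pointing down, gripper open.
Joint ranges: [-3, 3], [-0.9, 2.11], [0.09, 2.58], [-1.31, 4.45], [0.11, 2.69], [-2.54, 2.54]. Speed limits (rad/s): [2.39, 2.39, 3.01, 3.14, 3.14, 3.14].

### API

Orientations are given as a rotation vector (axis times angle).
In Python, from workcell import ctrl gives the robot as it stands. The module is installed in compiled form; this text tells all that it offers.
- The arm moves only by the tool carry_out, never from a script. Its argument "commands" is a list of rows, each a list of 6 numbers: the shift along the tool's x, y, z in m, then the turn, a rotation vector about the tool's x, y, z in degrees. In form: [[tx, ty, tz, rx, ry, rz], ...]. A call has 1 to 8 rows; each row shifts and turns the pose as measured when the row begins, along the tool's axes as they then stand; what a row does not reach is not made up. A row lasts 1/8 s, in which the tool goes at most 62.5 mm and 10.7 degrees, less where a joint would pass 70% of its speed; a pose out of reach is approached as far as the arm can. A call with a gripper value outside its range is refused whole. "grip" is the closure, from 0 (fully open) to 1 (shut), set as the call begins (left out, the last holds). The fingers move at their own pace and stop on an object; the grip force is fixed at half the most. Time passes only in rows, so rows that do not move let the fingers close. It gives the time, the measured TCP pose, the force and the opening at its end, in the units of the state.
- ctrl.get_obs(): the state, without advancing time (a new reading comes with each control period).
- ctrl.get_image(name): name is "scene" or "top" or "wrist"; returns a dict with "pixels" (420x560x3 uint8, blue, green, red), "intrinsics" (3x3 intrinsics, pixels), "rvec" (rotation vector, rad) and "tvec" (3), from world to camera coordinates, as OpenCV has them. Camera axes: x right, y down, z forward; pixel columns grow to the right and rows downward; lengths in mm; the calibration is good to about 2 mm. A picture is of the moment at which its call begins. There is no depth.
- ctrl.close_job(): hands the job in, once; it reports no verdict.
The state is a dict: "t": time; "qpos": joint angles; "qvel": joint speeds; "joint_torque": joint torques, N m; "ee_pos": TCP position; "orientation": TCP orientation; "ft_force": force on the tool from outside, world axes, zero at the start; "moment": the same for the moment, N m; "width": finger opening in mm.
Only numpy, scipy, OpenCV 4.12 (cv2) and the standard library are available. Lean on these libraries where they do the work, as an engineer would, in place of code of your own. Each camera call takes 0.05 s, during which the arm holds its last target. There are 200 camera calls.

### The job

On the lamp control box, first slide the fader until it is level with the nose of the metal preset clip beside its track. Then pick up the loose pointer knob, turn it so that the flat in its bore matches the flat of the bare D-shaped spindle, push it fully home on the spindle, and keep pressing so that the sprung spindle stays pushed in. Finish while still holding and pressing the knob; do not knock the tape roll, the drops bottle or the lens ring about.

Things in the scene. Friction and masses are not known exactly. Their poses are not given: they have to be found in the camera images.
- lamp_box: Fixed off-white control box, 150 (its x) x 300 (its y) x 50 mm high. Origin: centre of its underside, z up; the grey panel is its top, 50 mm above. On the panel, at box x = 0: the bare spindle at box y = -95 mm and the fader track along box y, cap centre from y = -20 to +100 mm. The preset clip sits on the near side of the track.
- fader_top (a point): Centre of the top face of the fader cap, a black block 22 mm (box x) x 14 mm (box y) x 30 mm high that stands on the panel and slides along the box's y. This point is 30 mm above the panel. Free panel 25 mm or more all round the cap, apart from the 5 mm high preset clip.
- fader (a joint): Position of the fader in m along the box's +y, 0 to 0.12; it starts at the spindle end (0 to 0.02). Friction about 1.5 N, no spring: it stays where it is left.
- preset_clip: Fixed dark steel clip beside the fader track on the robot's side, 32 x 14 mm, 5 mm high, with a pointed nose towards the track. Origin at the nose tip, at panel height, 18 mm from the track's centre line; axes parallel to the box's. The fader is set when the centre of its cap has the same box y as this tip.
- knob: Loose black pointer knob, 60 g, upright. Skirt d 46, 22 mm high. Grip bar on top at z = 22 to 46 mm: 14 mm thick (its y), sides parallel from x = -16 to +21 mm, tapered pointer nose to x = -32 mm. Origin: centre of the underside. On the axis below, a blind D bore, d 18 mm, 18 mm deep, flat 4.5 mm from the axis on the -x (pointer) side, mouth chamfered 2 mm.
- spindle_tip (a point): On the axis, top end of the upright steel D spindle: d 16 mm, 24 mm above the panel, flat 3.5 mm from the axis on this point's -x side; z up. It cannot turn; the point sinks with it. The knob fits (1 mm play all round) when its axes are parallel to this point's, pointer on the side of the flat; fully home, its origin is 18 mm below this point.
- spindle (a joint): How far the spindle is pushed in, m: 0 at rest, 0.004 at the hard stop. A spring carries it: it begins to move at about 3 N and needs about 9 N at the stop.
- tape_roll: Bystander: cream tape roll lying flat, diameter 52 mm, 19 mm high; origin at the centre of its underside.
- drops_c: Bystander: small dropper bottle, diameter 27 mm, 64 mm high, standing; origin at the centre of its underside.
- spacer_ring: Bystander: black lens ring lying flat, diameter 37 mm, 14 mm high; origin at the centre of its underside.
There are look-alikes about, which are no part of the job. What is shaped like the knob but brown is not meant.

How it is judged:
By the outcome, as a careful person would: the job done as asked, in the order asked, and still so for the second after the job is handed in, while the arm keeps its last pose, push and grip.
It also fails if it takes over 58 s, if anything falls off the work surface, if the arm or the gripper's body presses on something with over 40 N, if the wrist force passes 120 N, or if a joint passes its speed limit or range.

## Working session

There is one attempt and no reset: what is moved stays moved. The work goes in short steps, Python scripts to look and compute and a tool call to move; the robot and the scene stay as the last step left them, time stands still between calls to the robot, and variables do not carry over. Pictures are saved under pics/ and viewed, about 8 in all and at most 12, crops included, and the job is handed in when it is done.

Besides the shell and the picture viewer there is one more tool, called after ">>>" by a JSON object that holds its "op" and its "data", one argument or row to a line. carry_out: Moves the arm, as the interface text tells. Its arguments: {"type":"object","properties":{"commands":{"type":"array"},"grip":{"type":"number"}},"required":["commands"]}

```bash
mkdir -p pics; cat > h.py <<'E'
import numpy as np, cv2
from workcell import ctrl
def snap(name,fn):
    im=ctrl.get_image(name); cv2.imwrite(fn,im["pixels"]); np.savez(fn[:-4]+".npz",K=im["intrinsics"],r=im["rvec"],t=im["tvec"]); return im
def load(fn):
    d=np.load(fn[:-4]+".npz"); return d["K"],d["r"].ravel(),d["t"].ravel()
def ray(fn,uv,z):
    K,r,t=load(fn); R=cv2.Rodrigues(r)[0]; c=-R.T@t
    d=R.T@np.linalg.inv(K)@np.array([uv[0],uv[1],1.]); return c+d*(z-c[2])/d[2]
def proj(fn,P):
    K,r,t=load(fn); return cv2.projectPoints(np.float64(P).reshape(-1,1,3),r,t,K,None)[0].reshape(-1,2)
E
python3 - <<'E'
from h import *
a=snap("scene","pics/s0.png");b=snap("top","pics/t0.png")
for f in("pics/s0.png","pics/t0.png"):
    K,r,t=load(f);R=cv2.Rodrigues(r)[0];print(-R.T@t,K[0,0])
o=ctrl.get_obs();print(o)
E
```

```text
[ -52.68479159 -451.26759265  668.43466985] 398.0055654138615
[ 414.60882832 -148.85081362  964.70473765] 385.1307109704312
{'t': 0.1, 'qpos': array([-1.13902000e+00,  4.23747537e-01,  1.63061108e+00, -3.91048669e-06,
        1.08860469e+00, -1.90109732e-02]), 'qvel': array([-0.00166103, -0.00358585, -0.00084436, -0.00178206, -0.00023691,
       -0.00058881]), 'joint_torque': array([ 2.06064451e-04, -5.45611989e+01, -2.74320477e+01,  6.44551311e-02,
        1.88499084e-02, -3.72277100e-05]), 'ee_pos': array([ 272.10108853, -562.09874855,  221.99095518]), 'orientation': array([ 1.97149922,  0.45346848, -1.97207428]), 'ft_force': array([-0.39435897,  1.21490331,  0.15356779]), 'moment': array([ 0.02548217,  0.01220905, -0.04441931]), 'width': 87.99758747271052}
```

View pics/t0.png

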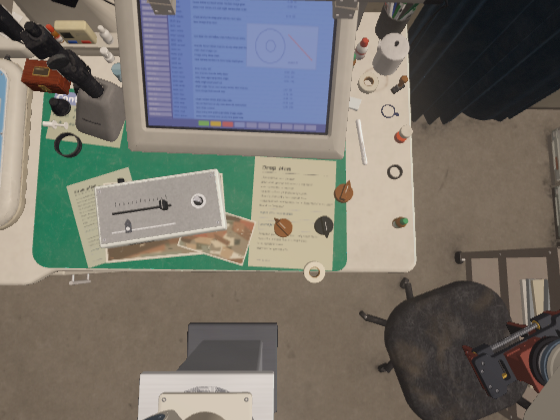

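View pics/s0.png

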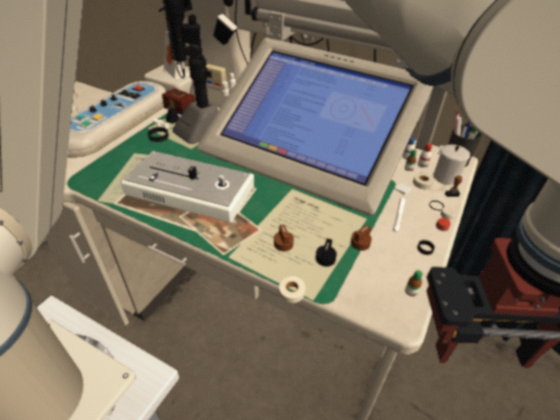

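The top view shows the box at about (97–228, 170–245), the cap at about (165,205), the spindle at (198,200), the clip at about (127,226), and the black knob at (323,226). I'll zoom in.

```bash
python3 - <<'E'
from h import *
im=cv2.imread("pics/t0.png")
a=cv2.resize(im[165:255,90:235],None,fx=5,fy=5,interpolation=cv2.INTER_CUBIC)
b=cv2.resize(im[205:285,295:350],None,fx=5,fy=5,interpolation=cv2.INTER_CUBIC)
c=np.zeros((600,800,3),np.uint8)
c=np.zeros((450+0,0,3),np.uint8)
b=cv2.copyMakeBorder(b,0,450-b.shape[0],0,0,0)
o=np.hstack([a[:, :]]);cv2.imwrite("pics/z0.png",o)
f="pics/t0.png"
for n,uv,z in [("knobtop",(323,226),46),("spindle",(198,200),74),("cap",(163,205),80),("clip",(127,226),55),("c1",(97,190),50),("c2",(215,170),50),("c3",(228,228),50),("c4",(103,246),50),("tape",(314,271),19),("monitor edge",(240,158),50),("drops",(400,222),64)]:
    print(n,ray(f,uv,z).round(0))
E
```

```text
knobtop [ 500. -274.   46.]
spindle [556.  21.  74.]
cap [542. 100.  80.]
clip [495. 188.  55.]
c1 [581. 266.  50.]
c2 [633. -13.  50.]
c3 [493. -47.  50.]
c4 [448. 243.  50.]
tape [ 393. -255.   19.]
monitor edge [664. -72.  50.]
drops [ 510. -455.   64.]
```

View pics/z0.png

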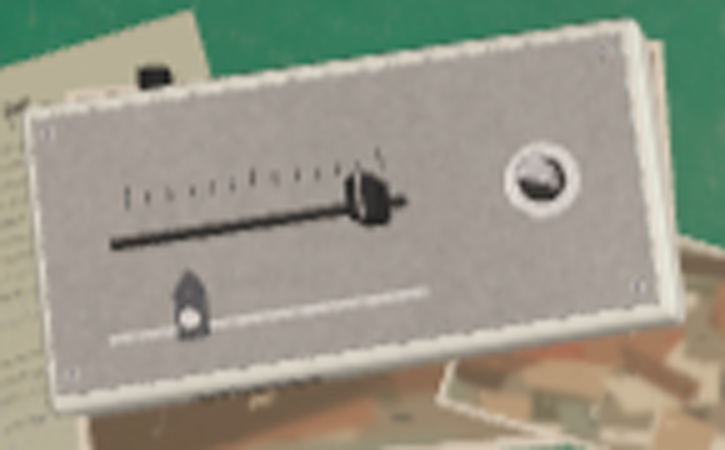

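Clip nose is at crop (188,270), i.e. px (127.6,219). The cap, with its bright line, is at about (369,195) in the crop, and the spindle base ring is at (541,179). Next is the box frame and tool axes.

```bash
cat >> h.py <<'E'
def tool():
    o=ctrl.get_obs(); return o["ee_pos"],cv2.Rodrigues(np.array(o["orientation"]))[0],o
def plan(target,yaw=None):
    "target xyz mm; yaw = world angle of jaw axis (mod pi) with tool down -> shift in tool axes (m), turn about tool x (deg)"
    p,R,o=tool(); d=R.T@(np.array(target)-p)/1000
    # tilt correction: tool x to world -z
    ax=R.T@np.cross(R[:,0],[0,0,-1]); 
    a=np.arctan2(R[1,1],R[0,1]); 
    rot=0 if yaw is None else -((yaw-a+np.pi/2)%np.pi-np.pi/2)
    print("pos",p.round(1),"jaw yaw deg",np.degrees(a).round(2),"d_tool",d.round(4),"rotx deg",np.degrees(rot).round(2),"tiltfix deg",np.degrees(ax).round(2),"F",o["ft_force"].round(1),"w",round(o["width"],1),"t",round(o["t"],2),"q6",o["qpos"][5].round(2))
E
python3 - <<'E'
from h import *
f="pics/t0.png"
w=lambda u,v,z:ray(f,(90+u/5,165+v/5),z)
ring=w(541,179,50);t1=w(112,245,50);t2=w(405,201,50);n=w(188,270,52)
c=[w(25,112,50),w(632,20,50),w(660,308,50),w(52,402,50)]
print(ring,t1,t2,n);print(np.mean(c,0),c)
for a,b in((t1,ring),(t1,t2),(c[0],c[1]),(c[3],c[2])): print(np.degrees(np.arctan2(*(a-b)[[0,1]])), np.linalg.norm(a-b))
plan([500,-60,330]); print(tool()[1].round(3))
snap("wrist","pics/w0.png");K,r,t=load("pics/w0.png");R=cv2.Rodrigues(r)[0];print(-R.T@t,R,K)
E
```

```text
[557.66543512  25.15271596  50.        ] [523.9359262  226.07285479  50.        ] [546.37934872  89.27084897  50.        ] [512.15412021 189.04317136  52.        ]
[542.33664475 117.79006626  50.        ] [array([587.42716174, 271.0560703 ,  50.        ]), array([635.97865321, -16.03438246,  50.        ]), array([496.27795007, -33.14079641,  50.        ]), array([449.66281399, 249.27937363,  50.        ])]
-9.529681496812445 203.73164201527712
-9.316818291205328 138.63079026067604
-9.598792399317889 291.16692014949206
-9.372507112474954 286.241372540681
pos [ 272.1 -562.1  222. ] jaw yaw deg -64.17 d_tool [-0.1075 -0.3528 -0.4239] rotx deg 0.0 tiltfix deg [ 0.   -0.    0.08] F [-0.4  1.2  0.2] w 88.0 t 0.1 q6 -0.02
[[-0.001  0.436 -0.9  ]
 [ 0.001 -0.9   -0.436]
 [-1.    -0.001 -0.   ]]
[ 346.59078902 -526.12363701  383.41024243] [[ 0.43495904 -0.90044957 -0.0010956 ]
 [-0.85933472 -0.41546151  0.29822067]
 [-0.26898786 -0.12877229 -0.95449632]] [[349.58188073   0.         277.55964391]
 [  0.         349.58188073 206.37042825]
 [  0.           0.           1.        ]]
```

>>> {"op": "carry_out", "data": {
  "commands": [
    [0,-0.0267,-0.0552,0,0,0],
    [0,-0.0267,-0.0552,0,0,0],
    [0,-0.0267,-0.0552,0,0,0],
    [0,-0.0267,-0.0552,0,0,0],
    [0,-0.0267,-0.0552,0,0,0],
    [0,-0.0267,-0.0552,0,0,0],
    [0,0,0,0,0,0]
  ]
}}

```text
t: 1.02
ee_pos: [505.7, -267.5, 220.8]
orientation: [1.974, 0.45, -1.974]
ft_force: [-0.6, -0.9, -0.3]
width: 87.7
```

```bash
python3 - <<'E'
from h import *
snap("wrist","pics/w1.png")
plan([535,70,250],np.radians(-80.6))
E
```

```text
pos [ 504.6 -268.9  220.7] jaw yaw deg -64.44 d_tool [-0.029  -0.2926 -0.1736] rotx deg 16.16 tiltfix deg [0.   0.04 0.08] F [-0.6 -0.5  0. ] w 87.7 t 1.07 q6 0.61
```

View pics/w1.png

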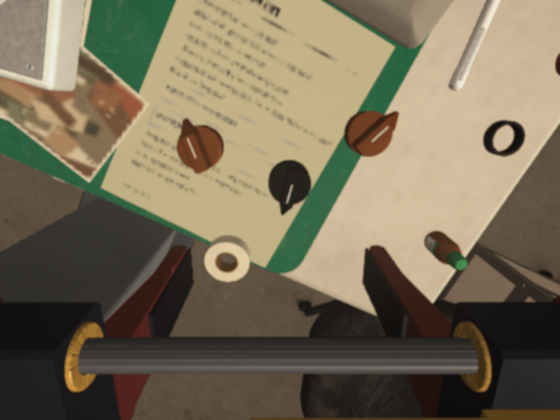

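The black knob is at about (289,182), with its nose tip at (286,213). The tape roll is at (227,260), the ring at (504,138) and the bottle at (437,242). Next I'll look at the box.

>>> {"op": "carry_out", "data": {
  "commands": [
    [-0.005,-0.049,-0.029,0,0,0],
    [-0.005,-0.049,-0.029,0,0,0],
    [-0.005,-0.049,-0.029,0,0,0],
    [-0.005,-0.049,-0.029,0,0,0],
    [-0.005,-0.049,-0.029,0,0,0],
    [-0.004,-0.049,-0.029,8,0,0],
    [0,0,0,8,0,0],
    [0,0,0,0,0,0]
  ]
}}

```text
t: 2.08
ee_pos: [534.9, 69.6, 249.6]
orientation: [2.143, 0.156, -2.148]
ft_force: [-0.2, -0.0, -0.2]
width: 88.0
```

```bash
python3 - <<'E'
from h import *
snap("wrist","pics/w2.png")
plan([545,98,63],np.radians(-80.6))
im=cv2.imread("pics/w2.png")
k=cv2.resize(cv2.imread("pics/w1.png")[150:230,245:335],None,fx=2.75,fy=2.75,interpolation=cv2.INTER_CUBIC)
im=np.vstack([cv2.copyMakeBorder(im[:380],0,0,0,0,0)]);k=cv2.copyMakeBorder(k,0,380-k.shape[0],0,0,0)
cv2.imwrite("pics/w2k.png",np.hstack([im,k[:,:240]]))
E
```

```text
pos [534.9  69.4 249.6] jaw yaw deg -81.6 d_tool [ 0.1866 -0.027  -0.0146] rotx deg -1.0 tiltfix deg [-0.    0.14 -0.04] F [0.6 0.1 0.8] w 87.8 t 2.12 q6 1.53
```

View pics/w2k.png

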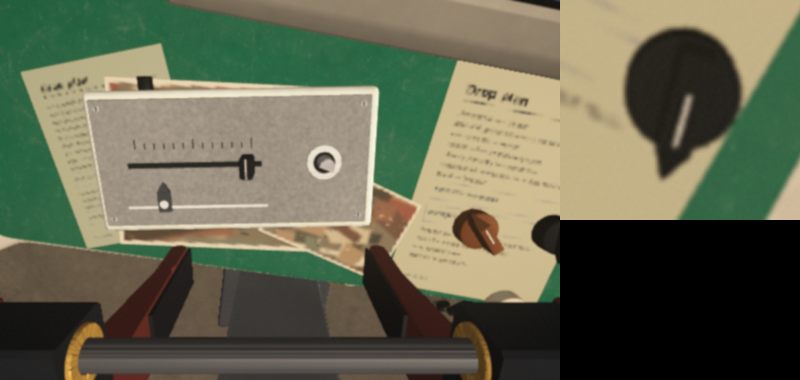

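The box is viewed well here: track ends (128,165)–(262,163), clip nose (164,184), cap top at about (246,160), spindle ring (324,162). I'll measure from those and zoom in.

```bash
python3 - <<'E'
from h import *
f="pics/w2.png";im=cv2.imread(f)
a=cv2.resize(im[135:195,290:360],None,fx=8,fy=8,interpolation=cv2.INTER_CUBIC)[:480]
b=cv2.resize(im[140:215,140:270],None,fx=0.1,fy=.1)
b=cv2.resize(im[145:215,220:265],None,fx=5,fy=5,interpolation=cv2.INTER_CUBIC)
c=cv2.resize(im[175:215,145:190],None,fx=5,fy=3,interpolation=cv2.INTER_CUBIC)
bc=np.vstack([b,c]);bc=bc[:480]
cv2.imwrite("pics/z2.png",np.hstack([a,cv2.copyMakeBorder(bc,0,480-bc.shape[0],0,0,0)]))
ring=ray(f,(324,162),50);n=ray(f,(164,184),52.5);t1=ray(f,(128,165),50);t2=ray(f,(262,163),50)
c=np.array([ray(f,p,50) for p in((85,96),(378,87),(373,222),(107,227))])
print(ring,n,t1,t2,c.mean(0));print(c)
E
```

```text
[559.41999014  24.35494077  50.        ] [512.51203078 187.21394116  52.5       ] [526.80475495 226.05973165  50.        ] [549.06349436  88.06760442  50.        ] [546.32360368 115.3593043   50.        ]
[[589.86300019 269.0892917   50.        ]
 [639.7434644  -14.27593568  50.        ]
 [501.84623545 -41.12500812  50.        ]
 [453.84171469 247.7488693   50.        ]]
```

View pics/z2.png

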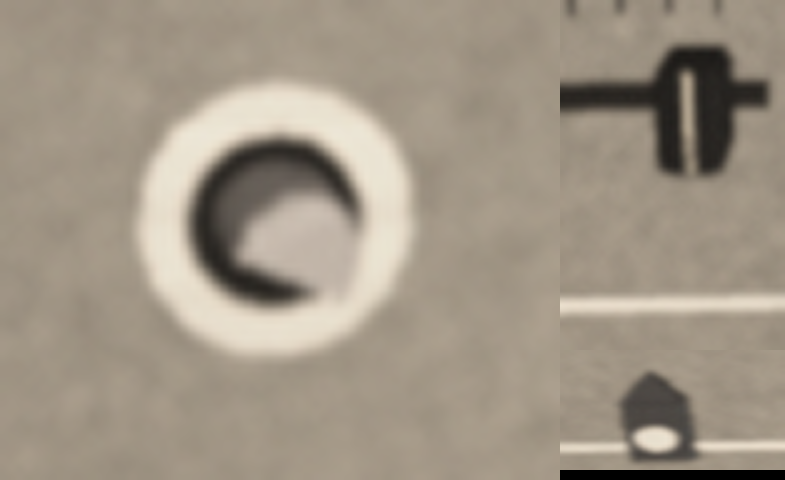

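>>> {"op": "carry_out", "data": {
  "commands": [
    [0.03,-0.027,-0.0146,-1,0,0],
    [0.05,0,0,0,0,0],
    [0.05,0,0,0,0,0],
    [0.035,0,0,0,0,0],
    [0,0,0,0,0,0]
  ]
}}

```text
t: 2.75
ee_pos: [547.8, 91.1, 81.5]
orientation: [2.134, 0.178, -2.132]
ft_force: [-0.6, -0.6, -0.2]
width: 88.0
```

```bash
python3 - <<'E'
from h import *
print(ray("pics/w2.png",(246,165),80))
plan([545,98,59],np.radians(-80.7))
E
```

```text
[550.58881725 102.45608062  80.        ]
pos [547.8  91.1  81.5] jaw yaw deg -80.36 d_tool [ 0.0225 -0.0073  0.0016] rotx deg 0.34 tiltfix deg [-0.   -0.06 -0.08] F [-0.6 -0.6 -0.2] w 88.0 t 2.75 q6 1.55
```

>>> {"op": "carry_out", "data": {
  "commands": [
    [0.008,-0.009,0.0016,0.3,0,0],
    [0.0145,0,0,0,0,0],
    [0,0,0,0,0,0]
  ]
}}

```text
t: 3.12
ee_pos: [547.0, 99.2, 60.9]
orientation: [2.143, 0.173, -2.13]
ft_force: [-0.1, -0.0, 0.3]
width: 87.7
```

>>> {"op": "carry_out", "data": {
  "commands": [
    [0,0,0,0,0,0],
    [0,0,0,0,0,0],
    [0,0,0,0,0,0],
    [0,0,0,0,0,0],
    [0,0,0,0,0,0],
    [0,0,0,0,0,0]
  ],
  "grip": 1
}}

```text
t: 3.88
ee_pos: [548.3, 99.6, 62.8]
orientation: [2.146, 0.174, -2.126]
ft_force: [-0.5, 0.4, -0.3]
width: 30.9
```

```bash
python3 - <<'E'
from h import *
plan([531.5,191,59],np.radians(-80.7))
E
```

```text
pos [548.3  99.6  62.8] jaw yaw deg -80.64 d_tool [ 0.0036 -0.0929  0.0018] rotx deg 0.06 tiltfix deg [-0.   -0.54 -0.09] F [-0.5  0.4 -0.3] w 30.9 t 3.88 q6 1.57
```

>>> {"op": "carry_out", "data": {
  "commands": [
    [0.003,0,0,0,-0.5,0],
    [0,0,0,0,0,0],
    [0,0,0,0,0,0],
    [0,0,0,0,0,0]
  ]
}}

```text
t: 4.38
ee_pos: [548.3, 99.7, 59.5]
orientation: [2.135, 0.173, -2.136]
ft_force: [-0.0, 0.1, 0.1]
width: 13.9
```

```bash
python3 - <<'E'
from h import *
plan([531.5,191,59],np.radians(-80.7))
E
```

```text
pos [548.3  99.7  59.5] jaw yaw deg -80.63 d_tool [ 0.0003 -0.0928  0.0017] rotx deg 0.07 tiltfix deg [ 0.    0.01 -0.08] F [-0.   0.1  0.1] w 13.9 t 4.38 q6 1.57
```

>>> {"op": "carry_out", "data": {
  "commands": [
    [0,-0.03,0,0,0,0],
    [0,-0.03,0,0,0,0],
    [0,-0.025,0,0,0,0],
    [0,0,0,0,0,0]
  ]
}}

```text
t: 4.88
ee_pos: [534.3, 183.9, 59.5]
orientation: [2.135, 0.171, -2.135]
ft_force: [-0.3, 1.4, -0.7]
width: 13.6
```

```bash
python3 - <<'E'
from h import *
f="pics/w3.png";im=snap("wrist",f)["pixels"]
plan([531.5,191,59],np.radians(-80.7))
cv2.imwrite("pics/t3.png",snap("top","pics/t3.png")["pixels"])
p,R,o=tool();q=proj(f,[p+[0,0,-8]])[0];print(q)
x,y=q.astype(int)
c=im[max(0,y-90):y+110,max(0,x-130):x+130];print(max(0,x-130),max(0,y-90))
cv2.imwrite("pics/z3.png",cv2.resize(c,None,fx=3,fy=3,interpolation=cv2.INTER_CUBIC))
E
```

```text
pos [534.4 183.3  59.5] jaw yaw deg -80.69 d_tool [ 0.0004 -0.0081  0.0017] rotx deg 0.01 tiltfix deg [ 0.    0.03 -0.18] F [-0.3  2.3  1.1] w 13.8 t 4.92 q6 1.72
[280.43419731 259.59092864]
150 169
```

View pics/z3.png

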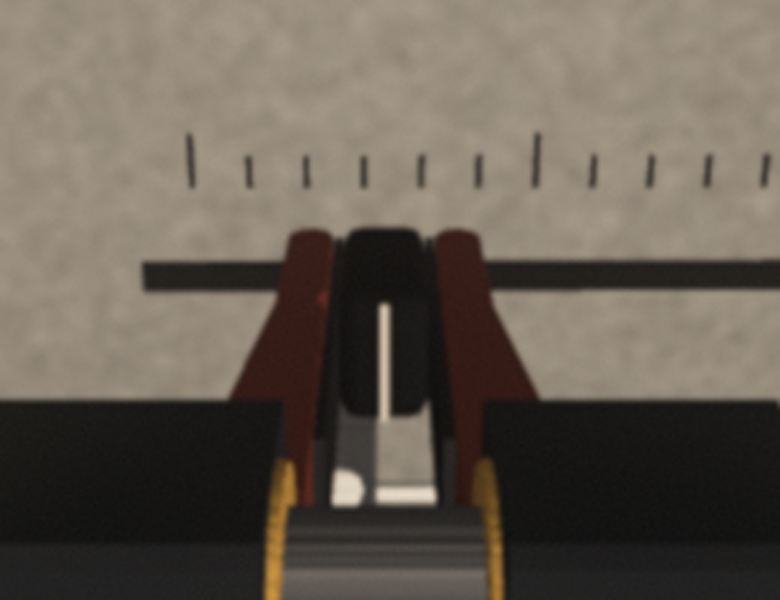

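The cap is held with its line at crop (383,360). The clip's right edge is at crop x=376 and its white dot at about (346,488), so the cap still has a few mm to go.

```bash
python3 - <<'E'
from h import *
f="pics/w3.png";Y=np.array([-.1616,.9869,0]);p,R,o=tool()
w=lambda u,v,z:ray(f,(150+u/3,169+v/3),z)
print("clip edge rel",(w(376,450,55)-p)@Y,(w(376,480,55)-p)@Y,"dot right",(w(364,487,55)-p)@Y,"line on cap",(w(384,330,80)-p)@Y,"gap@cap base sides",(w(341,380,80)-p)@Y,(w(427,380,80)-p)@Y)
f2="pics/w2.png";n=ray(f2,(145+(650-560)/5,175+(373-350)/3),55);e=ray(f2,(145+(690-560)/5,175+(400-350)/3),55);d=ray(f2,(145+(655-560)/5,175+(438-350)/3),55);de=ray(f2,(145+(680-560)/5,175+(438-350)/3),55);cl=ray(f2,(246,169),80)
print("nose",n,"edge-nose",(e-n)@Y,"dot-nose",(d-n)@Y,"dotedge-nose",(de-n)@Y)
print("tick pitch",[((w(364,187,50)-w(u,187,50))@Y) for u in(192,478,536)],"nose rel now",(n-p)@Y, "cap line w2 vs nose",(n-cl)@Y)
E
```

```text
clip edge rel 2.774307246925082 2.786589497370156 dot right 5.0280509823516315 line on cap 1.4271326258502188 gap@cap base sides 7.999474366370606 -5.153897731229299
nose [514.52684016 187.58209859  55.        ] edge-nose -7.293940129156163 dot-nose 1.6753478266450732 dotedge-nose -3.646528162767985
tick pitch [np.float64(-30.009801494172226), np.float64(19.909256432600642), np.float64(30.044359460344626)] nose rel now 8.04314932754078 cap line w2 vs nose 89.66636669633967
```

>>> {"op": "carry_out", "data": {
  "commands": [
    [0,-0.005,0,0,0,0],
    [0,-0.003,0,0,0,0],
    [0,0,0,0,0,0]
  ]
}}

```text
t: 5.35
ee_pos: [533.5, 188.7, 59.4]
orientation: [2.136, 0.167, -2.137]
ft_force: [-0.2, 2.1, 0.7]
width: 13.7
```

```bash
python3 - <<'E'
from h import *
f="pics/w4.png";im=snap("wrist",f)["pixels"]
plan([531.5,191,59],np.radians(-80.7))
c=im[230:350,220:340]
cv2.imwrite("pics/z4.png",cv2.resize(c,None,fx=5,fy=5,interpolation=cv2.INTER_CUBIC))
E
```

```text
pos [533.5 188.7  59.4] jaw yaw deg -80.86 d_tool [ 0.0004 -0.0026  0.0016] rotx deg -0.16 tiltfix deg [ 0.    0.06 -0.22] F [-0.3  0.1 -0.8] w 14.1 t 5.4 q6 1.74
```

View pics/z4.png

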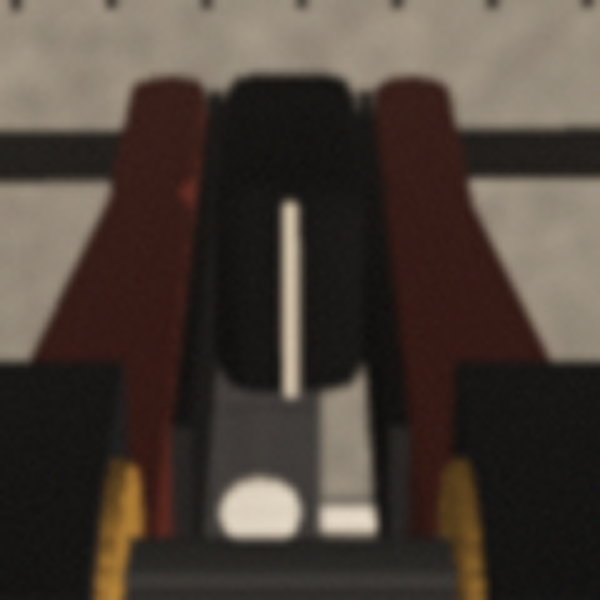

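```bash
python3 - <<'E'
from h import *
f="pics/w4.png";Y=np.array([-.1616,.9869,0]);p,R,o=tool()
w=lambda u,v,z:(ray(f,(220+u/5,230+v/5),z)-p)@Y
L=w(290,300,80);print("line",L,"edge+7",w(318,430,55)+7-L,"dot",w(260,510,55)-L)
E
```

```text
line 0.22114314488884854 edge+7 3.8813988928226197 dot 3.3622550818428123
```

>>> {"op": "carry_out", "data": {
  "commands": [
    [0,-0.004,0,0,0,0],
    [0,0,0,0,0,0],
    [0,0,0,0,0,0]
  ]
}}

```text
t: 5.78
ee_pos: [532.9, 192.7, 59.5]
orientation: [2.136, 0.166, -2.137]
ft_force: [0.3, -1.9, 1.1]
width: 13.5
```

```bash
python3 - <<'E'
from h import *
f="pics/w5.png";im=snap("wrist",f)["pixels"]
plan([531.5,192,59],np.radians(-80.7))
g=cv2.cvtColor(im,cv2.COLOR_BGR2GRAY).astype(int)
# cap line columns near rows 275-300 ; dot columns rows 328-334 (bright pixel centroids)
for r0,r1,a,b in((275,300,270,290),(328,334,255,290)):
    s=g[r0:r1,a:b].mean(0); print(a,s.round().astype(int))
E
```

```text
pos [532.8 192.6  59.4] jaw yaw deg -80.86 d_tool [0.0004 0.0004 0.0014] rotx deg -0.16 tiltfix deg [-0.    0.06 -0.23] F [-1.  -0.   0.1] w 13.4 t 5.83 q6 1.74
270 [ 23  23  23  23  22  43 110 176 184 136  68  30  23  23  24  24  24  24
  24  25]
255 [ 38  37  35  32  33  66 116 148 158 158 146 108  70  59  62  84 133 177
 199 206 208 209 210 210 210 210 211 212 211 209 197 160 103  67  64]
```

```bash
python3 - <<'E'
from h import *
f="pics/w5.png";Y=np.array([-.1616,.9869,0]);p,R,o=tool()
w=lambda u,v,z:(ray(f,(u,v),z)-p)@Y
L=w(277.8,288,80);print("line",L,"dot",w(278.8,331,55)-L)
im=cv2.imread(f);cv2.imwrite("pics/z5.png",cv2.resize(im[230:350,220:340],None,fx=5,fy=5,interpolation=cv2.INTER_CUBIC))
E
```

```text
line 0.2990378385165067 dot -0.5417884538824619
```

View pics/z5.png

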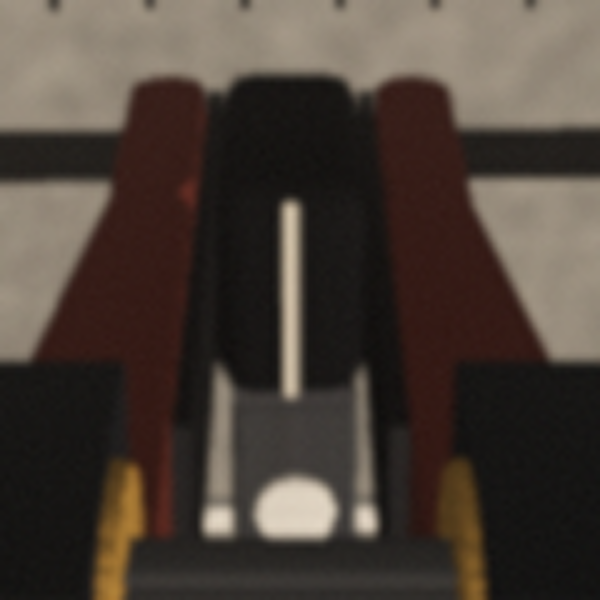

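Clip edges are at 236/355 (centre 295.5), the dot at 295 and the cap line at 290, so the overshoot is about 0.5 mm. I'll nudge it back and release.

>>> {"op": "carry_out", "data": {
  "commands": [
    [0,0.0006,0,0,0,0],
    [0,0,0,0,0,0]
  ]
}}

```text
t: 6.08
ee_pos: [532.9, 192.2, 59.4]
orientation: [2.136, 0.167, -2.137]
ft_force: [-0.3, 0.2, -0.3]
width: 13.8
```

>>> {"op": "carry_out", "data": {
  "commands": [
    [0,0,0,0,0,0],
    [0,0,0,0,0,0],
    [-0.02,0,0,0,0,0],
    [-0.06,0,0,0,0,0],
    [-0.06,0,0,0,0,0]
  ],
  "grip": 0
}}

```text
t: 6.7
ee_pos: [530.0, 191.4, 197.6]
orientation: [2.123, 0.162, -2.148]
ft_force: [1.1, 0.3, -0.2]
width: 60.5
```

```bash
python3 - <<'E'
from h import *
f="pics/w6.png";im=snap("wrist",f)["pixels"]
p,R,o=tool();print(p)
q=proj(f,[[532.8,192.6,80],[512,189,55]]);print(q)
x,y=q.mean(0).astype(int)
cv2.imwrite("pics/z6.png",cv2.resize(im[y-45:y+45,x-45:x+45],None,fx=6,fy=6,interpolation=cv2.INTER_CUBIC));print(x-45,y-45)
# knob pose from w1: nose, skirt centre (crop px/2.75 + offset)
k="pics/w1.png";a=lambda u,v,z:ray(k,(245+u/2.75,150+v/2.75),z)
nose=a(664-560,178,40);l1=a(690-560,97,46);l2=a(676-560,147,46);sk=a(684-560,92,15)
print("nose",nose,"line",l1,l2,"skirt",sk)
for A,B in((l2,l1),(nose,sk)): print(np.degrees(np.arctan2(*(A-B)[[1,0]])))
c=sk[:2]; plan([c[0],c[1],200])
E
```

```text
[534.0391955  192.78278738 205.62353839]
[[276.1023935  196.12948963]
 [276.38549516 210.56501943]]
231 158
nose [ 477.88836069 -286.44604139   40.        ] line [ 511.39670118 -280.51279125   46.        ] [ 492.34148833 -284.22809025   46.        ] skirt [ 505.83493576 -281.99082274   15.        ]
-168.96714520930152
-170.94217674543447
pos [534.  192.8 205.6] jaw yaw deg -80.91 d_tool [0.0076 0.4643 0.1029] rotx deg 0.0 tiltfix deg [-0.    0.05 -0.23] F [2.2 2.5 4.2] w 64.3 t 6.75 q6 1.74
```

View pics/z6.png

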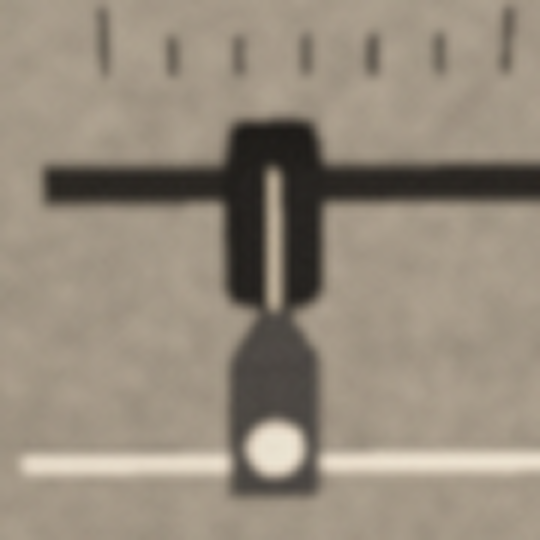

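Released: the cap line (274), nose (275) and dot (275) are collinear. Now a closer look at the spindle.

>>> {"op": "carry_out", "data": {
  "commands": [
    [0.022,0.0405,0.014,0,0,0],
    [0.022,0.0405,0.014,0,0,0],
    [0.022,0.0405,0.014,0,0,0],
    [0.022,0.0405,0.014,0,0,0],
    [0,0,0,0,0,0]
  ]
}}

```text
t: 7.38
ee_pos: [507.4, 20.6, 119.5]
orientation: [2.149, 0.169, -2.125]
ft_force: [-0.4, -0.6, 0.5]
width: 87.6
```

```bash
python3 - <<'E'
from h import *
f="pics/w7.png";im=snap("wrist",f)["pixels"]
plan([505,-282,150],np.radians(-80))
c=np.array([559.4,24.5])
# rectify: warp horizontal plane z=74 (left) and z=50 (right) to metric map, 8 px/mm, +-24 mm; map right=-y world, up=+x
out=[]
for z,h in((74,25),(50,25)):
    W=[[c[0]+h,c[1]+h,z],[c[0]+h,c[1]-h,z],[c[0]-h,c[1]-h,z],[c[0]-h,c[1]+h,z]]
    q=proj(f,W).astype(np.float32);S=400
    H=cv2.getPerspectiveTransform(q,np.float32([[0,0],[S,0],[S,S],[0,S]]))
    m=cv2.warpPerspective(im,H,(S,S),flags=cv2.INTER_CUBIC)
    out.append(m)
print(q)
cv2.imwrite("pics/z7.png",np.hstack(out))
E
```

```text
pos [508.6  21.7 120.4] jaw yaw deg -80.77 d_tool [-0.0294  0.2993  0.0518] rotx deg -0.77 tiltfix deg [ 0.   -0.73 -0.17] F [-0.2  0.4  0. ] w 87.8 t 7.42 q6 1.43
[[252.00186 101.69018]
 [329.1758  114.59698]
 [314.4766  189.32552]
 [241.7886  177.96478]]
```

View pics/z7.png

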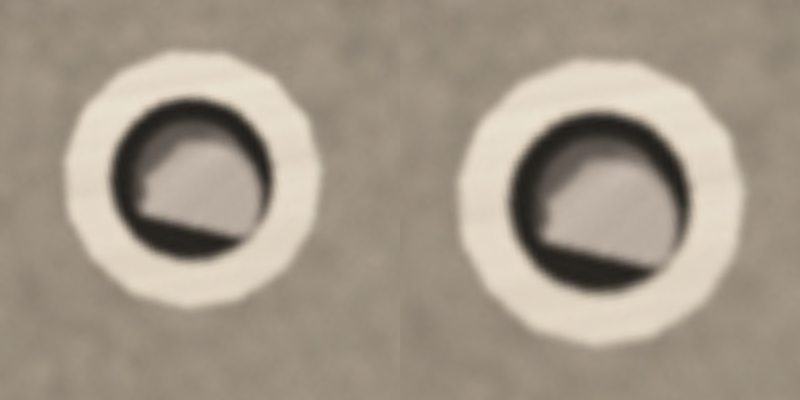

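Flat runs (138,211)→(243,240) in the left map. Spindle -x therefore points to 164.6°, and the axis is at about (559.3, 24.7). Next, a hover over the knob.

>>> {"op": "carry_out", "data": {
  "commands": [
    [-0.005,0.05,0.0086,0,-0.7,0],
    [-0.005,0.05,0.0086,0,0,0],
    [-0.005,0.05,0.0086,0,0,0],
    [-0.005,0.05,0.0086,0,0,0],
    [-0.005,0.05,0.0086,0,0,0],
    [-0.005,0.05,0.0086,0.8,0,0],
    [0,0,0,0,0,0]
  ]
}}

```text
t: 8.3
ee_pos: [516.7, -286.0, 158.2]
orientation: [2.151, 0.159, -2.121]
ft_force: [0.2, -0.6, 0.4]
width: 87.7
```

```bash
python3 - <<'E'
from h import *
f="pics/w8.png";im=snap("wrist",f)["pixels"]
plan([505,-282,150],np.radians(-80))
g=im.max(2);x0,y0=proj(f,[[505,-282,20]])[0];print(x0,y0)
n,l,s,c=cv2.connectedComponentsWithStats((g<75).astype(np.uint8))
for i in range(1,n):
    if s[i,4]>300: print(i,s[i],c[i])
x,y=int(x0),int(y0)
cv2.imwrite("pics/z8.png",cv2.resize(im[max(0,y-60):y+80,max(0,x-70):x+70],None,fx=4,fy=4,interpolation=cv2.INTER_CUBIC));print(x-70,y-60)
E
```

```text
pos [ 516.3 -284.2  157.7] jaw yaw deg -80.95 d_tool [ 0.0076 -0.004   0.0109] rotx deg -0.95 tiltfix deg [ 0.   -0.71 -0.44] F [ 0.5  0.2 -0.7] w 87.7 t 8.35 q6 0.89
270.00578584466683 208.41387465225364
10 [ 483   55   51   45 1132] [509.05477032  77.2164311 ]
11 [315  89  50  64 511] [335.20939335 120.02935421]
16 [126 170  48  48 660] [147.09393939 190.45909091]
17 [ 244  179   50   65 2094] [268.91499522 205.90878701]
18 [    0   194   560   226 52341] [302.18096712 341.65963585]
200 148
```

View pics/z8.png

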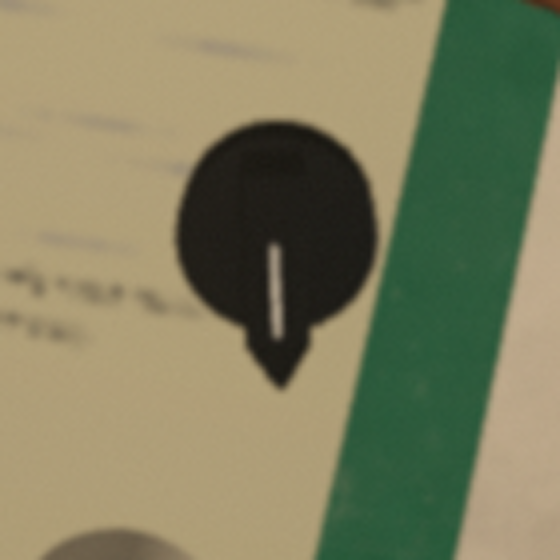

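The knob is upright: skirt spans x 177–378 with its centre at about (277,224) at 22 mm height, pointer line (274,243)→(278,338), nose tip (281,389). That was picture 12, so the rest is numeric.

```bash
python3 - <<'E'
from h import *
from scipy.optimize import least_squares
f="pics/w8.png";im=cv2.imread(f);g=im.max(2)
w=lambda u,v,z:ray(f,(200+u/4,148+v/4),z)
l1,l2,n=w(274,243,46),w(278,338,46),w(281,389,42)
print("line",l1,l2,"nose",n,np.degrees(np.arctan2(*(l2-l1)[[1,0]])))
# silhouette fit: render knob (skirt cylinder + bar prism) and compare with dark mask
m=np.zeros(g.shape,np.uint8);mm=(g<80).astype(np.uint8)
nl,l,s,c=cv2.connectedComponentsWithStats(mm); k=l[206,268]; m=cv2.morphologyEx((l==k).astype(np.uint8),cv2.MORPH_CLOSE,np.ones((5,5)))
t=np.linspace(0,2*np.pi,72)
sk=[np.c_[23*np.cos(t),23*np.sin(t),0*t+z] for z in(0,22)]
bar=[(-32,0),(-16,7),(21,7),(21,-7),(-16,-7)];B=np.array([[a,b,z] for z in(22,46) for a,b in bar])
def ren(q):
    R=cv2.Rodrigues(np.array([0,0,q[2]]))[0];o=np.zeros((g.shape[0]*4,g.shape[1]*4),np.uint8)
    for P in(np.vstack(sk),B):
        h=cv2.convexHull(((proj(f,P@R.T+[q[0],q[1],0])+.5)*4).astype(np.float32));cv2.fillConvexPoly(o,h.astype(np.int32),255)
    return cv2.resize(o,g.shape[::-1],interpolation=cv2.INTER_AREA)/255.
from scipy.optimize import minimize
C=lambda q:np.abs(ren([q[0],q[1],q[2]/50])-m)[150:270,220:320].sum()
r=minimize(C,[507,-282,.17*50],method="Nelder-Mead",options=dict(initial_simplex=[[507,-282,8.5],[511,-282,8.5],[507,-278,8.5],[507,-282,13]],xatol=.02,fatol=.2))
q=r.x;yaw=q[2]/50;print(q[:2],np.degrees(yaw),r.fun,m.sum())
e=np.array([np.cos(yaw),np.sin(yaw)]);tgt=q[:2]+2.5*e;print("grasp",tgt)
plan([*tgt,70],yaw-np.pi/2)
plan([*tgt,28],yaw-np.pi/2)
E
```

```text
line [ 512.38907467 -279.93513249   46.        ] [ 491.92644941 -283.84346905   46.        ] nose [ 478.93580289 -286.39790711   42.        ] -169.1868107820903
[ 506.36641178 -280.52568494] 11.390152029065074 234.59607843137255 2197
grasp [ 508.81717462 -280.03196282]
pos [ 516.3 -284.2  157.7] jaw yaw deg -80.95 d_tool [ 0.0876 -0.006   0.0078] rotx deg -2.34 tiltfix deg [ 0.   -0.71 -0.44] F [ 0.5  0.2 -0.7] w 87.7 t 8.35 q6 0.89
pos [ 516.3 -284.2  157.7] jaw yaw deg -80.95 d_tool [ 0.1296 -0.0063  0.0083] rotx deg -2.34 tiltfix deg [ 0.   -0.71 -0.44] F [ 0.5  0.2 -0.7] w 87.7 t 8.35 q6 0.89
```

```bash
python3 - <<'E'
from h import *
f="pics/w8.png"
w=lambda u,v,z:ray(f,(200+u/4,148+v/4),z)
print("far edge centre est z0",w(277,120,0)-[23,4,0],"z22",w(277,120,22)-[23,4,0])
print("left/right at z22",w(177,232,22),w(378,232,22), "z0",w(177,232,0),w(378,232,0))
print("nose z46",w(281,389,46),"z22",w(281,389,22));K,r,t=load(f);R=cv2.Rodrigues(r)[0];print(-R.T@t)
E
```

```text
far edge centre est z0 [ 505.21776704 -281.55281016    0.        ] z22 [ 509.86353516 -281.15520353   22.        ]
left/right at z22 [ 504.33046579 -258.93257263   22.        ] [ 511.15895869 -303.18039716   22.        ] z0 [ 497.58332821 -257.98814068    0.        ] [ 504.91471781 -305.49467621    0.        ]
nose z46 [ 480.61502472 -286.18778407   46.        ] z22 [ 470.53969376 -287.44852228   22.        ]
[ 595.94526687 -271.75637295  320.72306603]
```

>>> {"op": "carry_out", "data": {
  "commands": [
    [0.02,-0.0045,0.0082,-1.9,-0.7,-0.4],
    [0.035,0,0,0,0,0],
    [0.03,0,0,0,0,0],
    [0,0,0,0,0,0]
  ]
}}

```text
t: 8.85
ee_pos: [506.1, -273.0, 67.5]
orientation: [2.11, 0.22, -2.12]
ft_force: [0.2, 0.4, 0.4]
width: 87.5
```

```bash
python3 - <<'E'
from h import *
plan([507.5,-281.1,26.5],np.radians(-79.1))
E
```

```text
pos [ 506.1 -273.    67.5] jaw yaw deg -78.29 d_tool [0.041  0.0084 0.0001] rotx deg 0.81 tiltfix deg [0.   0.25 0.19] F [0.2 0.4 0.4] w 87.5 t 8.85 q6 0.85
```

>>> {"op": "carry_out", "data": {
  "commands": [
    [0,0.0084,0,0.8,0.2,0.2],
    [0.02,0,0,0,0,0],
    [0.018,0,0,0,0,0],
    [0,0,0,0,0,0]
  ]
}}

```text
t: 9.35
ee_pos: [508.8, -280.7, 28.5]
orientation: [2.121, 0.203, -2.119]
ft_force: [0.2, 0.1, 0.2]
width: 87.7
```

```bash
python3 - <<'E'
from h import *
plan([507.5,-281.1,26.5],np.radians(-79.1))
E
```

```text
pos [ 508.8 -280.7   28.5] jaw yaw deg -78.97 d_tool [0.002  0.0002 0.0014] rotx deg 0.13 tiltfix deg [-0.   -0.04 -0.09] F [0.2 0.1 0.2] w 87.7 t 9.35 q6 0.86
```

>>> {"op": "carry_out", "data": {
  "commands": [
    [0.002,0.0003,0.0012,0,0,0],
    [0,0,0,0,0,0],
    [0,0,0,0,0,0],
    [0,0,0,0,0,0],
    [0,0,0,0,0,0],
    [0,0,0,0,0,0],
    [0,0,0,0,0,0],
    [0,0,0,0,0,0]
  ],
  "grip": 1
}}

```text
t: 10.35
ee_pos: [508.4, -281.8, 27.6]
orientation: [2.122, 0.201, -2.117]
ft_force: [-0.2, -0.3, 0.2]
width: 13.7
```

>>> {"op": "carry_out", "data": {
  "commands": [
    [0,0,0,0,0,0],
    [0,0,0,0,0,0]
  ]
}}

```text
t: 10.6
ee_pos: [508.5, -281.8, 27.7]
orientation: [2.122, 0.201, -2.116]
ft_force: [-0.0, -0.5, 0.1]
width: 13.8
```

```bash
python3 - <<'E'
from h import *
plan([507.5,-281.1,26.5],np.radians(-79.1))
E
```

```text
pos [ 508.5 -281.8   27.7] jaw yaw deg -78.99 d_tool [ 0.0012 -0.0009  0.0008] rotx deg 0.11 tiltfix deg [ 0.   -0.13 -0.18] F [-0.  -0.5  0.1] w 13.8 t 10.6 q6 0.85
```

>>> {"op": "carry_out", "data": {
  "commands": [
    [-0.02,0,0,0,0,0],
    [-0.05,0,0,0,0,0],
    [-0.04,-0.03,-0.011,0,0,0],
    [0,-0.05,-0.019,0,0,0],
    [0,-0.05,-0.019,0,0,0],
    [0,-0.05,-0.019,0,0,0],
    [0,-0.05,-0.019,0,0,0],
    [0,0,0,0,0,0]
  ]
}}

```text
t: 11.6
ee_pos: [553.9, -33.6, 151.3]
orientation: [2.134, 0.195, -2.105]
ft_force: [-0.5, 0.0, -0.7]
width: 13.5
```

```bash
python3 - <<'E'
from h import *
plan([560.3,24.4,125],np.radians(-105.4))
E
```

```text
pos [553.9 -33.6 151.3] jaw yaw deg -79.16 d_tool [ 0.0261 -0.0559 -0.0168] rotx deg 26.24 tiltfix deg [ 0.   -0.76 -0.38] F [-0.5  0.  -0.7] w 13.5 t 11.6 q6 1.3
```

>>> {"op": "carry_out", "data": {
  "commands": [
    [0,-0.0559,-0.0168,0,-0.7,-0.4],
    [0,0,0,9,0,0],
    [0,0,0,9,0,0],
    [0,0,0,8,0,0],
    [0,0,0,0,0,0]
  ]
}}

```text
t: 12.22
ee_pos: [560.8, 22.6, 156.0]
orientation: [-2.078, 0.29, 2.067]
ft_force: [0.1, -0.6, -0.3]
width: 13.8
```

```bash
python3 - <<'E'
from h import *
plan([560.3,24.4,125],np.radians(-105.4))
f="pics/w9.png";im=snap("wrist",f)["pixels"];p,R,o=tool()
b=p[2]-27.7
# bright pointer line on the dark knob and skirt side extents by code
yaw=np.arctan2(R[1,1],R[0,1])+np.pi/2;e=np.array([np.cos(yaw),np.sin(yaw),0])
for d in(-32,0,21):
    print(d,proj(f,[[*(p[:2]+d*e[:2]),b+46]]).round(1),end=' ')
g=im.max(2)
x,y=proj(f,[[p[0],p[1],b+46]])[0].astype(int)
np.set_printoptions(linewidth=250)
print(g[y-60:y+70:3,x-66:x+67:5])
E
```

```text
pos [560.8  22.6 156. ] jaw yaw deg -105.91 d_tool [ 0.031  -0.0016  0.0012] rotx deg -0.51 tiltfix deg [-0.   -0.29  0.04] F [ 0.1 -0.6 -0.3] w 13.8 t 12.22 q6 1.87
-32 [[278.5 342.7]] 0 [[278.4 284.3]] 21 [[278.3 242.1]] [[168 172 170 ... 170 175 170]
 [168 167 168 ... 175 173 169]
 [162 168 167 ... 172 177 172]
 ...
 [ 27  26  27 ...  24  27  27]
 [ 32  36  36 ...  33  33  34]
 [ 41  41  42 ...  39  40  40]]
```

```bash
python3 - <<'E'
from h import *
f="pics/w9.png";im=cv2.imread(f);p,R,o=tool();b=p[2]-27.7
yaw=np.arctan2(R[1,1],R[0,1])+np.pi/2;e=np.array([np.cos(yaw),np.sin(yaw),0]);n=np.array([-e[1],e[0],0])
g=im.max(2).astype(int);print("col278 rows 200-",g[195:345:2,278].tolist())
r=next(i for i in range(190,300) if g[i,278]<95);print("edge row",r)
for z in(0,2,22):print(z,(ray(f,(278.5,r),b+z)-p)@e-23)
row=int(proj(f,[[p[0],p[1],b+22]])[0,1])
for rr in range(r+5,r+75,8):
    d=np.where(g[rr,200:360]<75)[0]+200; k=np.split(d,np.where(np.diff(d)>2)[0]+1); k=[s for s in k if s[0]<279<s[-1] or len(s)>15]
    print(rr,[(s[0],s[-1]) for s in k],[[round(((ray(f,(u,rr),b+z)-p)@n),1) for u in (k[0][0],k[-1][-1])] for z in(0,22)] if k else'')
E
```

```text
col278 rows 200- [155, 48, 87, 132, 131, 133, 151, 202, 153, 37, 33, 30, 30, 30, 34, 40, 37, 32, 28, 28, 29, 27, 28, 28, 26, 26, 30, 33, 33, 31, 31, 30, 30, 29, 29, 29, 29, 30, 30, 29, 45, 167, 222, 222, 221, 221, 221, 220, 221, 221, 221, 222, 221, 221, 221, 220, 221, 221, 221, 217, 112, 26, 23, 22, 19, 21, 41, 99, 108, 107, 106, 71, 44, 51, 61]
edge row 196
0 6.557300285296435
2 7.1066024416705496
22 12.59962400541179
201 [] 
209 [] 
217 [(np.int64(259), np.int64(296))] [[np.float64(11.0), np.float64(-10.2)], [np.float64(9.7), np.float64(-9.0)]]
225 [(np.int64(248), np.int64(307))] [[np.float64(17.4), np.float64(-16.6)], [np.float64(15.4), np.float64(-14.7)]]
233 [(np.int64(243), np.int64(312))] [[np.float64(20.5), np.float64(-19.6)], [np.float64(18.1), np.float64(-17.3)]]
241 [(np.int64(240), np.int64(315))] [[np.float64(22.4), np.float64(-21.5)], [np.float64(19.8), np.float64(-19.0)]]
249 [(np.int64(238), np.int64(317))] [[np.float64(23.7), np.float64(-22.8)], [np.float64(21.0), np.float64(-20.2)]]
257 [(np.int64(236), np.int64(319))] [[np.float64(25.1), np.float64(-24.2)], [np.float64(22.2), np.float64(-21.4)]]
265 [(np.int64(236), np.int64(256)), (np.int64(259), np.int64(319))] [[np.float64(25.3), np.float64(-24.3)], [np.float64(22.4), np.float64(-21.5)]]
```

```bash
python3 - <<'E'
from h import *
f="pics/w9.png";p,R,o=tool();b=p[2]-27.7
yaw=np.arctan2(R[1,1],R[0,1])+np.pi/2;e=np.array([np.cos(yaw),np.sin(yaw),0])
X=lambda r,z:round((ray(f,(278.5,r),b+z)-p)@e,2)
print("skirt far edge axis est z0,z3",X(212.5,0)-23,X(212.5,3)-23,"line start/end",X(276.3,46),X(315,46),"nose z46,30,22",X(328.5,46),X(328.5,30),X(328.5,22))
f="pics/w8.png";e=np.array([np.cos(.19),np.sin(.19),0]);c=np.array([507.5,-281.1,0])
X=lambda v,z:round((ray(f,(200+278/4,148+v/4),z)-c)@e,2)
print("w8 rel 507.5: far",X(120,0)-23,X(120,3)-23,"line",X(243,46),X(338,46),"nose",X(389,46),X(389,30),X(389,22))
K,r,t=load("pics/w9.png");Rc=cv2.Rodrigues(r)[0];print(-Rc.T@t-p)
E
```

```text
skirt far edge axis est z0,z3 -3.1900000000000013 -2.219999999999999 line start/end 4.11 -16.36 nose z46,30,22 -23.87 -35.63 -41.51
w8 rel 507.5: far -1.9899999999999984 -1.3599999999999994 line 4.99 -15.81 nose -27.34 -34.09 -37.47
[ 78.53518295 -22.18739056 161.81977994]
```

>>> {"op": "carry_out", "data": {
  "commands": [
    [0.02,-0.0016,-0.0002,-0.5,-0.3,0],
    [0.025,0,0,0,0,0],
    [0,0,0,0,0,0]
  ]
}}

```text
t: 12.65
ee_pos: [561.3, 23.0, 108.6]
orientation: [-2.081, 0.274, 2.082]
ft_force: [0.8, -0.2, -1.1]
width: 13.9
```

```bash
python3 - <<'E'
from h import *
plan([561.4,24.1,104],np.radians(-105.4))
E
```

```text
pos [561.3  23.  108.6] jaw yaw deg -105.02 d_tool [ 0.0046 -0.0011  0.0002] rotx deg 0.38 tiltfix deg [-0.    0.04  0.04] F [ 0.8 -0.2 -1.1] w 13.9 t 12.65 q6 1.85
```

>>> {"op": "carry_out", "data": {
  "commands": [
    [0,-0.0013,0,0.4,0,0],
    [0.004,0,0,0,0,0],
    [0.003,0,0,0,0,0],
    [0.002,0,0,0,0,0]
  ]
}}

```text
t: 13.15
ee_pos: [562.7, 24.3, 100.1]
orientation: [-2.079, 0.279, 2.077]
ft_force: [-0.7, -1.0, -0.4]
width: 14.2
```

```bash
python3 - <<'E'
from h import *
plan([561.4,24.1,104],np.radians(-105.4)); print(ctrl.get_obs()["moment"])
E
```

```text
pos [562.7  24.3 100.1] jaw yaw deg -105.36 d_tool [-0.0039  0.0005  0.0012] rotx deg 0.04 tiltfix deg [ 0.   -0.06  0.07] F [-0.7 -1.  -0.4] w 14.2 t 13.15 q6 1.86
[ 0.04303948  0.00832454 -0.01005275]
```

>>> {"op": "carry_out", "data": {
  "commands": [
    [0.001,0.0004,0.0012,0,0,0],
    [0.002,0,0,0,0,0],
    [0.002,0,0,0,0,0]
  ]
}}

```text
t: 13.52
ee_pos: [561.5, 24.3, 95.2]
orientation: [-2.08, 0.279, 2.076]
ft_force: [0.1, 0.2, -0.4]
width: 13.8
```

>>> {"op": "carry_out", "data": {
  "commands": [
    [0.002,0,0,0,0,0],
    [0.002,0,0,0,0,0]
  ]
}}

```text
t: 13.78
ee_pos: [561.5, 24.3, 90.9]
orientation: [-2.08, 0.279, 2.076]
ft_force: [0.6, 0.2, -0.2]
width: 13.9
```

```bash
python3 - <<'E'
from h import *
plan([561.4,24.1,83.7],np.radians(-105.4)); print(ctrl.get_obs()["moment"])
E
```

```text
pos [561.5  24.3  90.9] jaw yaw deg -105.34 d_tool [0.0072 0.0002 0.0001] rotx deg 0.06 tiltfix deg [ 0.   -0.09  0.08] F [ 0.6  0.2 -0.2] w 13.9 t 13.78 q6 1.86
[ 0.00620834  0.08313255 -0.00178229]
```

It's sliding in freely. Next I'll go to the seat and press.

>>> {"op": "carry_out", "data": {
  "commands": [
    [0.003,0,0,0,0,0],
    [0.002,0,0,0,0,0],
    [0.002,0,0,0,0,0]
  ]
}}

```text
t: 14.15
ee_pos: [561.5, 24.3, 83.3]
orientation: [-2.08, 0.279, 2.076]
ft_force: [-0.7, -0.4, 2.5]
width: 13.7
```

>>> {"op": "carry_out", "data": {
  "commands": [
    [0.002,0,0,0,0,0],
    [0.002,0,0,0,0,0]
  ]
}}

```text
t: 14.4
ee_pos: [561.6, 24.3, 79.8]
orientation: [-2.08, 0.279, 2.076]
ft_force: [-2.2, -0.1, 7.6]
width: 13.8
```

>>> {"op": "carry_out", "data": {
  "commands": [
    [0.002,0,0,0,0,0],
    [0.001,0,0,0,0,0]
  ]
}}

```text
t: 14.65
ee_pos: [561.7, 24.3, 79.5]
orientation: [-2.08, 0.279, 2.076]
ft_force: [-5.6, -0.5, 11.9]
width: 13.9
```

>>> {"op": "carry_out", "data": {
  "commands": [
    [0.002,0,0,0,0,0],
    [0.002,0,0,0,0,0]
  ]
}}

```text
t: 14.9
ee_pos: [561.8, 24.3, 79.4]
orientation: [-2.08, 0.279, 2.076]
ft_force: [-8.0, -0.9, 24.6]
width: 13.7
```

```bash
python3 - <<'E'
from h import *
for i in range(4):
    snap("wrist","pics/w10.png");plan([561.4,24.1,79.7],np.radians(-105.4))
f="pics/w10.png";p,R,o=tool();b=56-4
yaw=np.arctan2(R[1,1],R[0,1])+np.pi/2;e=np.array([np.cos(yaw),np.sin(yaw),0])
g=cv2.imread(f).max(2);print(g[200:330:2,278].tolist())
# fader recheck in the top camera versus the earlier picture after release is impossible; compare cap blob with t3 expectation
t=snap("top","pics/t10.png")["pixels"].astype(int).max(2);q=proj("pics/t10.png",[[532.9,192.2,80],[514,189,55]]);print(q);x,y=q.mean(0).astype(int);print(t[y-12:y+14,x-9:x+10])
E
```

```text
pos [561.8  24.3  79.3] jaw yaw deg -105.34 d_tool [-0.0004  0.0003  0.0003] rotx deg 0.06 tiltfix deg [ 0.   -0.11  0.08] F [-8.2  0.4 22.8] w 13.8 t 14.95 q6 1.86
pos [561.8  24.3  79.4] jaw yaw deg -105.34 d_tool [-0.0003  0.0003  0.0004] rotx deg 0.06 tiltfix deg [ 0.   -0.11  0.08] F [-8.3 -0.8 22.3] w 13.7 t 15.0 q6 1.86
pos [561.8  24.2  79.4] jaw yaw deg -105.34 d_tool [-0.0003  0.0003  0.0004] rotx deg 0.06 tiltfix deg [ 0.   -0.11  0.08] F [-7.4 -0.5 22. ] w 14.1 t 15.05 q6 1.86
pos [561.8  24.3  79.4] jaw yaw deg -105.33 d_tool [-0.0003  0.0003  0.0003] rotx deg 0.07 tiltfix deg [ 0.   -0.11  0.08] F [-7.4  0.4 22.2] w 13.7 t 15.1 q6 1.86
[175, 177, 178, 178, 174, 173, 90, 31, 30, 32, 31, 31, 38, 40, 35, 29, 29, 27, 26, 26, 28, 26, 27, 29, 32, 31, 31, 32, 33, 31, 31, 31, 29, 31, 32, 29, 28, 30, 100, 214, 226, 227, 227, 226, 226, 226, 225, 226, 226, 226, 226, 226, 226, 226, 226, 225, 226, 196, 53, 27, 24, 25, 22, 26, 102]
[[122.24340037 208.6618215 ]
 [127.19475935 218.08049353]]
[[163 163 164 165 164 164 166 165 166 166 167 167 167 167 168 168 168 168
  169]
 [163 164 164 
[... 1311 characters left out ...]
 166 167 167 167 168 169 170 170 170 172 172
  173]
 [165 164 165 165 166 166 166 166 167 167 168 168 168 170 170 171 171 172
  173]
 [165 165 166 165 166 166 166 167 167 167 167 168 169 169 170 171 171 172
  173]
 [164 165 165 166 166 166 167 167 167 168 168 168 169 169 169 171 171 172
  173]
 [165 165 165 166 166 166 167 167 167 168 168 168 169 169 169 170 171 172
  173]
 [165 165 166 166 166 167 167 167 168 168 168 168 169 169 170 170 170 171
  172]
 [165 165 166 166 166 167 167 167 168 168 168 169 169 169 169 170 170 171
  172]
 [166 166 166 166 167 167 167 168 168 168 168 169 169 170 170 170 171 172
  173]
 [166 166 166 167 167 166 167 168 168 168 169 169 169 170 170 171 171 173
  175]]
```

```bash
python3 -c "
from h import *
print(ctrl.close_job());plan([561.4,24.1,79.7])"
```

```text
the job is handed in; nothing more can be done
None
the job is handed in; nothing more can be done
```

I handed the job in with the fader set and the knob on the spindle, gripped and pressed in. `close_job` gives no verdict.

- **Fader:** I gripped the cap, slid it along the track and nudged it back about 0.5 mm. After release, the cap line, the clip's nose and its dot lined up to about one enlarged pixel, roughly 0.2 mm.
- **Knob:** I picked up the black knob and turned it about 26° clockwise (seen from above) to match the spindle's flat. It slid on freely, and resistance began at TCP z ≈ 83.3, where I expected it to seat (83.7). It then moved about 4 mm to a hard stop at z ≈ 79.4.
- **Final state:** the arm was pressing steadily at about 22 N against the 9 N needed at the stop. There was also a sideways force of about 8 N. The knob's pointer line showed no slip in the grip, and the run took 15.1 s.

**Not confirmed:**
- The final top-camera check of the fader failed because the arm blocked the view. The reading right after release is the last one, and nothing touched the cap after that.
- I did not re-photograph the tape roll, drops bottle and lens ring. The arm was not sent near them at low height.

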